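# Bring the third cuvette into the photometer's beam and hold it there

### The job

Take a reading of the third cuvette in the bench photometer: swing the lid of its sample well fully shut and press its front edge down until the tongue under it snaps in behind the front rim. Then draw the sprung pull rod of the sample changer straight out until its second ring mark is level with the mouth of the guide bush, and hold it there: the program finishes with the gripper still holding the knob out at that mark, since the spring would take it back. Leave everything else on the bench where it stands.

Things in the scene. Friction and masses are not known exactly. Their poses are not given: they have to be found in the camera images.
- photometer: Bench photometer, a cream box that does not shift. Origin on the bench under the middle of its sample well; x to its rear, y to the left as you face its front, z up. Housing x -75 to 170, y -100 to 250 mm; flat deck 112 mm high. Open sample well 115 x 110 mm with three clear cuvettes; the pull rod comes out of the front at y 0. Sloping panel out to x -128 at y 100 to 245, up to 105 mm high.
- compartment_lid (a joint): Angle of the grey well lid, rad: 0 fully shut, flat on the deck; starts 1.0 to 1.5 (open), at most 1.6. Stiff hinge: above about 0.8 it stays where left, below it sinks slowly until its sprung tongue rests on the front rim at about 0.09; from there a push down of about 6 N near the front edge snaps the tongue in behind the rim and the lid stays at 0 (about 5 N lifts it out again).
- lid_hinge (a point): Middle of the lid's hinge line, on the photometer at x 65, y 0, height 116 mm (level of the shut lid's underside). The line runs along the photometer's y; the lid reaches from it to the front (-x) and opens upward and to the rear.
- lid_edge (a point): Middle of the lid's front edge on its outer (top) face. Lid: flat plate 140 mm from hinge to this edge, 136 mm wide, 10 mm thick, 0.18 kg; at the middle a finger lip 52 mm wide, 7 mm thick stands 13 mm further out. x axis points from the edge to the hinge, z out of the outer face.
- pull_rod (a joint): How far the sample changer's rod is drawn out to the front (photometer's -x), m: 0 at rest, 0.018 first ring at the bush mouth, 0.036 second ring there, end stop 0.047. Level steel rod 8 mm thick, 85 mm above the bench; an inner spring pulls it in: 2.4 N at rest, 4.6 N at the first ring, 6.7 N at the second, plus 0.5 N friction.
- pull_knob: Black knob on the rod's front end, a spool along the photometer's x: barrel 20 mm in diameter, 26 mm long, with a flange of 28 mm diameter, 5 mm thick, 13 to 18 mm in front of its middle. Origin: middle of the barrel on the rod's axis, 85 mm high; at rest 58 mm in front of the bush mouth, 68 mm in front of the housing. x axis points into the photometer. Pinch it from above across its sides.
- second_ring (a point): The second ring mark (a dark groove 1.6 mm wide, on the rod's axis); at rest it is hidden 36 mm inside the bush mouth. The first ring lies 18 mm nearer the knob. The axes are those of the knob.
- bush_mouth (a point): Centre of the front end of the guide bush, a dark steel collar 18 mm in diameter that stands out 10 mm from the front of the housing, 85 mm above the bench.
- slide_box: Bystander: closed grey box for microscope slides, 102 x 82 x 35 mm, on the bench in front of the photometer's right side (as you face it); origin at the centre of its underside.
- beaker: Bystander: small glass beaker, 52 mm wide, 68 mm high, on the bench in front of the control panel; origin at the centre of its underside.
- cuvette_tray: Bystander: white tray with clear cuvettes, 75 x 95 x 39 mm, on the left part of the photometer's deck; origin at the centre of its underside.
- goggles: Bystander: clear safety goggles, 150 mm wide, 72 mm high, on the bench at the robot's right; origin on the bench near the lens.
- wash_bottle: Bystander: white wash bottle with a bent spout, 68 mm wide, 200 mm high, on the bench at the robot's right, further off; origin at the centre of its underside.
- tube_rack: Bystander: white rack with capped tubes, 90 x 200 x 102 mm, on the bench at the robot's left; origin at the centre of its underside.
- reagent_bottle: Bystander: amber glass bottle, 72 mm wide, 160 mm high, on the bench at the robot's left, further off; origin at the centre of its underside.

How it is judged (in metres and radians):
On the way, in this order (a step that is already met when the one before it is completed fails the run):
1. the lid is shut with its tongue snapped in behind the rim, the rod still in (value of joint compartment_lid below 0.03 rad and value of joint pull_rod below 0.012 m), for 0.2 s.
2. the rod is drawn out to its second ring and held by the fingers, the lid still shut (value of joint pull_rod between 0.0325 and 0.0395 m and contact force between the fingers and pull_knob above 2 N and value of joint compartment_lid below 0.03 rad), for 0.3 s.
At the end, for the whole second after the job is handed in: The gripper is still holding the knob (more than 2 N between fingers and knob), the rod is drawn out so that its second ring is within 3.5 mm of the bush mouth (rod joint 0.036 +/- 0.0035 m), and the lid is shut with its tongue behind the rim (below 0.03 rad), all through the last second (all of step 2 and distance between second_ring and bush_mouth below 0.0036 m); the arm keeps its last pose, push and grip.
It fails at once if something else on the bench was shifted by more than 30 mm or knocked over (distance of any of slide_box, beaker, cuvette_tray, goggles, wash_bottle, tube_rack, reagent_bottle from where it was at the start of the episode above 0.03 m or angle between any of beaker, wash_bottle, reagent_bottle's own z axis and vertical above 0.5 rad).
It also fails if it takes over 50 s, if anything falls off the work surface, if the arm or the gripper's body presses on something with over 40 N, if the wrist force passes 120 N, or if a joint passes its speed limit or range.

### The arm

A 6-joint arm with a two-finger parallel gripper is mounted at the origin on the work surface. World frame = base frame: x ahead of the robot, y to its left, z up, the work surface at z = 0. Lengths are in m, angles in degrees, forces in N, time in s.
With the tool pointing down it reaches from about 0.3 to 0.75 m from the base axis. Payload 8.5 kg.
Tool frame: the origin (TCP) lies on the centre line of the jaws, within the pads' length; the fingertips stand 25 mm ahead of it and the grasp point (between the pads) lies 6 mm ahead of it; z points along the fingers, y is the line along which they close (so a half turn about z gives the same grasp; the last joint's range is limited). The gripper opens to 85 mm and grips with 20 to 120 N. Pads are 22 mm wide; open, the fingers measure 114 mm over their backs; the gripper's body (76 mm by 85 mm) begins 54 mm behind the grasp point. The pads swing forward as they close: fully open they stand 13 mm farther back than shut.
Start: joints at [63.581, 21.807, 74.336, -0, 83.858, -12.336], TCP at [0.134, 0.533, 0.256] pointing down, gripper open.
Joint ranges: [-178.18, 178.18], [-50.72, 133.34], [12.68, 142.11], [-81.47, 261.47], [9.98, 163.14], [-165.26, 165.26]. Speed limits (degrees/s): [136.94, 136.94, 180, 180, 180, 180].

### API

Orientations are given as a 3x3 rotation matrix whose columns are the frame's x, y, z axes.
In Python, from rig import telemetry, optics, env gives the robot as it stands.
- The arm moves only by the tool send_rows, never from a script. Its argument "deltas" is a list that holds one entry, the list of rows, each a list of 7 numbers: the shift along the tool's x, y, z in m, then the turn, a rotation vector about the tool's x, y, z in rad, then the opening, from -1 (shut) to 1 (fully open), so that 0 is half open. In form: [[[x, y, z, ax, ay, az, grip], ...]]. A call has 1 to 12 rows; each row shifts and turns the commanded pose from where the row before left it, along the tool's axes as they then stand; what a row does not reach is not made up. A row lasts 1/8 s, in which the tool goes at most 62.5 mm and 10.7 degrees, less where a joint would pass 70% of its speed; a pose out of reach is approached as far as the arm can. A call is refused whole if a number of a shift passes 0.0625 or a number of a turn 0.188, either way. A call with a gripper value outside its range is refused whole. The fingers move at their own pace and stop on an object; "squeeze" is the grip in N (left out, the last holds). Time passes only in rows, so rows that do not move let the fingers close. It gives the time, the measured TCP pose, the force, the opening and the grip force at its end, in the units of the state.
- telemetry.observe(): the state, without advancing time (a new reading comes with each control period).
- optics.get_image(name): name is "side" or "top"; returns a dict with "image" (400x640x3 uint8, red, green, blue), "range_z" (400x640 float32, m along the optical axis (not along the pixel's ray), 0 where there is no reading), "K" (3x3 intrinsics, pixels), "k1" (the pictures are not rectified: a ray, as slopes to the right and down, at radius r is drawn at 1 + k1 r^2 times it, then the intrinsics apply), "rvec" (rotation vector, rad) and "tvec" (3), from world to camera coordinates, as OpenCV has them. Camera axes: x right, y down, z forward; pixel columns grow to the right and rows downward; lengths in m; the calibration is good to about 2 mm. A picture is of the moment at which its call begins.
- env.close_job(): hands the job in; it is judged then, once.
The state is a dict: "time_s": time; "q": joint angles; "qvel": joint speeds; "joint_efforts": joint torques, N m; "position": TCP position; "tool_rot": TCP orientation; "ft_force": force on the tool from outside, world axes, zero at the start; "wrist_torque": the same for the moment, N m; "grip_width": finger opening in m; "gripper_force": force on a finger pad.
Only numpy, scipy, OpenCV 4.12 (cv2) and the standard library are available. Lean on these libraries where they do the work, as an engineer would, in place of code of your own. Each camera call takes 0.05 s, during which the arm holds its last target. There are 200 camera calls.

## Working session

There is one attempt and no reset: what is moved stays moved. The work goes in short steps, Python scripts to look and compute and a tool call to move; the robot and the scene stay as the last step left them, time stands still between calls to the robot, and variables do not carry over. Pictures are saved under pics/ and viewed, at most 10 in all, crops included, and the job is handed in when it is done.

Besides the shell and the picture viewer there is one more tool, called after "Emit:" as name(argument=value, ...), one argument or row to a line, values as JSON. send_rows: Moves the arm, as the interface text tells. Its arguments: {"type":"object","properties":{"deltas":{"type":"array"},"squeeze":{"type":"number"}},"required":["deltas"]}

```bash
mkdir -p pics; cat > h.py <<'E'
import numpy as np, cv2
from rig import telemetry, optics, env
def grab(n,save=None):
    d=optics.get_image(n)
    if save: cv2.imwrite(f'pics/{save}.png',d['image'][:,:,::-1])
    R,_=cv2.Rodrigues(np.array(d['rvec'],float)); d['R']=R; d['t']=np.array(d['tvec'],float).reshape(3); d['K']=np.array(d['K'])
    return d
def dist(d): return np.array([d['k1'],0,0,0],float)
def rays(d,px):
    u=cv2.undistortPoints(np.array(px,float).reshape(-1,1,2),d['K'],dist(d)).reshape(-1,2)
    return np.c_[u,np.ones(len(u))]
def depthpts(d,px):
    px=np.array(px).reshape(-1,2); z=d['range_z'][px[:,1].astype(int),px[:,0].astype(int)]
    return (rays(d,px)*z[:,None]-d['t'])@d['R'], z
def onplane(d,px,h):
    r=rays(d,px)@d['R']; c=-d['R'].T@d['t']
    return c+r*((h-c[2])/r[:,2])[:,None]
def cloud(d):
    v,u=np.nonzero(d['range_z']>0); P,_=depthpts(d,np.c_[u,v]); return P,np.c_[u,v]
def proj(d,P):
    return cv2.projectPoints(np.array(P,float).reshape(-1,1,3),cv2.Rodrigues(d['R'])[0],d['t'],d['K'],dist(d))[0].reshape(-1,2)
E
python3 - <<'E'
from h import *
for n in('side','top'):
    d=grab(n,n+'0'); print(n,-d['R'].T@d['t'],d['R'][2],(d['range_z']>0).mean())
s=telemetry.observe();print(s['tool_rot'],s['position'],s['time_s'],s['ft_force'])
E
```

```text
side [0.07181468 1.12575006 1.28847042] [ 0.26942732 -0.66671436 -0.69491071] 0.99616796875
top [ 0.42042492 -0.0119736   1.64025922] [ 0.07367159  0.00512364 -0.99726939] 0.99592578125
[[-9.69959743e-01  2.43264810e-01 -5.74388196e-04]
 [ 2.43265340e-01  9.69959055e-01 -1.18586336e-03]
 [ 2.68654206e-04 -1.28996846e-03 -9.99999132e-01]] [0.1337226  0.53325702 0.25576705] 0.1 [-0.42615803 -1.17740365  0.66525955]
```

View pics/side0.png

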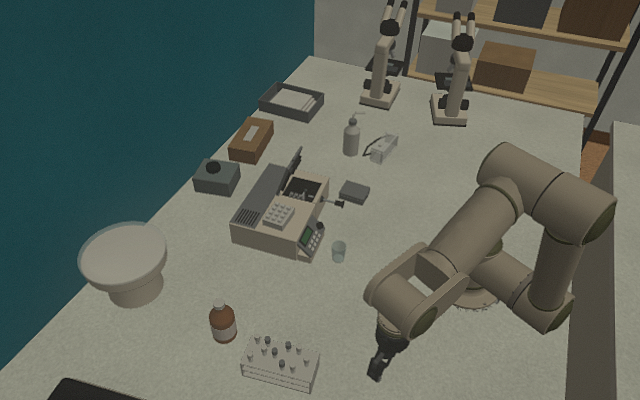

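View pics/top0.png

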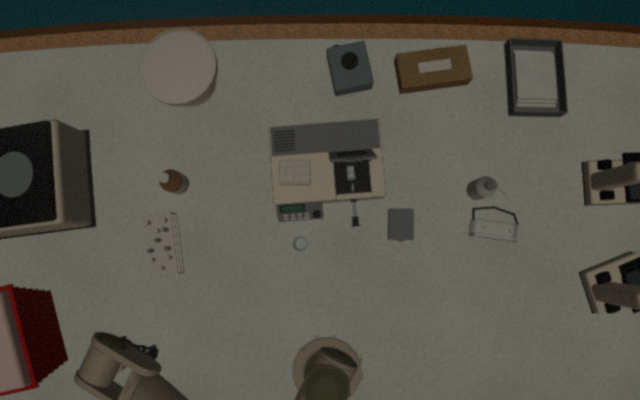

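The pictures show the photometer ahead. In the side view the lid is open at (293,160) and the knob is at (340,203). In the top view the well is at (352,177) and the knob at (355,222). Next I'll measure them.

```bash
cat > m.py <<'E'
from h import *
d=grab('top'); s=grab('side')
P,U=cloud(d)
m=(U[:,0]>255)&(U[:,0]<400)&(U[:,1]>110)&(U[:,1]<235)
P=P[m];U=U[m]
dk=P[(abs(P[:,2]-.112)<.006)]
print('deck z',np.median(dk[:,2]),len(dk), dk.min(0),dk.max(0))
# cream deck contour
im=d['image'].astype(int); cream=((im[:,:,0]-im[:,:,2])>18)&(im.sum(2)>200)
mk=np.zeros(cream.shape,np.uint8); mk[115:210,262:395]=cream[115:210,262:395]
c=max(cv2.findContours(mk,0,1)[0],key=cv2.contourArea)[:,0,:]
print('cream bbox',c.min(0),c.max(0))
# front edge: lowest cream pixel per column, right edge: rightmost per row
f=[(u,np.nonzero(mk[:,u])[0].max()+.5) for u in range(330,380) if mk[:,u].any()]
r=[(np.nonzero(mk[v])[0].max()+.5,v) for v in range(160,196) if mk[v].any()]
F=onplane(d,f,.112);Rr=onplane(d,r,.112)
lf=cv2.fitLine(F[:,:2].astype(np.float32),cv2.DIST_HUBER,0,.01,.01).ravel()
lr=cv2.fitLine(Rr[:,:2].astype(np.float32),cv2.DIST_HUBER,0,.01,.01).ravel()
print('front',lf,'right',lr, 'yaw',np.degrees(np.arctan2(lf[1],lf[0])),np.degrees(np.arctan2(lr[1],lr[0])))
A=np.array([[lf[0],-lr[0]],[lf[1],-lr[1]]]);t=np.linalg.solve(A,lr[2:]-lf[2:]);print('corner(-75,-100)',lf[2:]+lf[:2]*t[0])
# knob dark
for n,e,(u0,u1,v0,v1) in(('top',d,(345,366,210,232)),('side',s,(330,350,195,212))):
    g=e['image'][v0:v1,u0:u1].sum(2); mm=(g<130).astype(np.uint8)
    v,u=np.nonzero(mm); print(n,'knob px',len(u),u.mean()+u0,v.mean()+v0,u.min()+u0,u.max()+u0,v.min()+v0,v.max()+v0, 'plane85',onplane(e,[[u.mean()+u0,v.mean()+v0]],.085)[0])
P,U=cloud(d);m=(U[:,0]>345)&(U[:,0]<368)&(U[:,1]>208)&(U[:,1]<232)&(P[:,2]>.06)&(P[:,2]<.125);print('top knobcloud',m.sum(),P[m].mean(0),P[m].min(0),P[m].max(0))
a=cv2.resize(s['image'][135:275,225:385],None,fx=5,fy=4.2,interpolation=cv2.INTER_CUBIC)[:590,:800]
b=cv2.resize(d['image'][110:240,260:420],None,fx=5,fy=4.5,interpolation=cv2.INTER_CUBIC)
cv2.imwrite('pics/sc.png',np.clip(a[:,:,::-1]*1.3,0,255));cv2.imwrite('pics/tc.png',np.clip(b[:,:,::-1]*1.8,0,255))
E
python3 m.py
```

```text
deck z 0.11177359540328388 5826 [ 0.54319699 -0.18389843  0.10600063] [0.80720701 0.17799005 0.11799956]
cream bbox [271 147] [384 203]
front [ 0.0701292  -0.9975379   0.55666095 -0.08837824] right [ 0.9982671   0.05884504  0.6208794  -0.17943291] yaw -85.978584 3.3735209
corner(-75,-100) [ 0.5633009 -0.182827 ]
top knob px 42 354.95238095238096 221.0952380952381 353 357 217 225 plane85 [ 0.48728443 -0.09046431  0.085     ]
side knob px 19 339.6842105263158 203.05263157894737 335 343 201 206 plane85 [ 0.48376449 -0.09395962  0.085     ]
top knobcloud 84 [ 0.4935506  -0.09137267  0.09166916] [ 0.47450505 -0.10604752  0.08162585] [ 0.52490587 -0.0809139   0.10149636][ WARN:0@0.748] global loadsave.cpp:1063 imwrite_ Unsupported depth image for selected encoder is fallbacked to CV_8U.
```

View pics/tc.png

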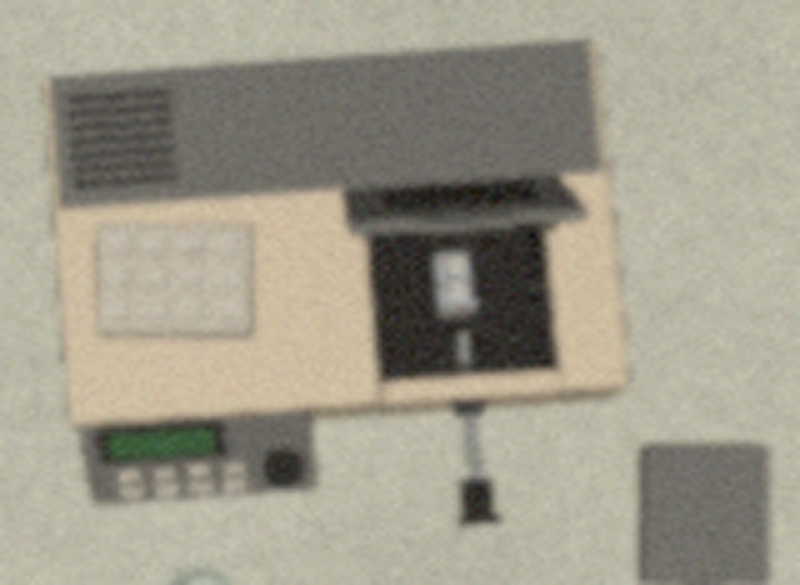

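View pics/sc.png

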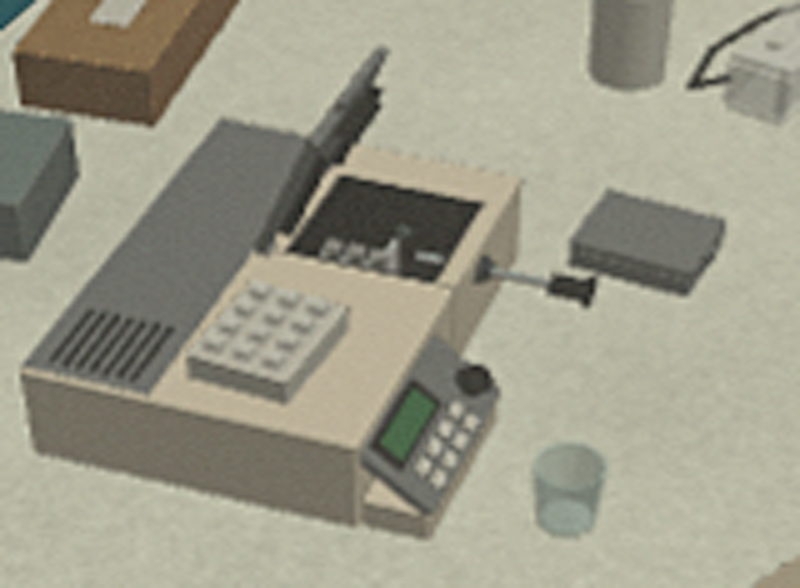

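The two crops agree: the lid stands open over the dark well, and the knob is in front of it. Next I'll get the lid angle and a better photometer frame from the depth clouds.

```bash
cat >> h.py <<'E'
YAW=np.radians(3.8); RP=np.array([[np.cos(YAW),-np.sin(YAW),0],[np.sin(YAW),np.cos(YAW),0],[0,0,1]]); OP=np.array([.630,-.081,0])
def toP(w): return (np.asarray(w)-OP)@RP
def toW(p): return np.asarray(p)@RP.T+OP
E
python3 - <<'E'
from h import *
for n in('top','side'):
    d=grab(n);P,U=cloud(d);Q=toP(P)
    m=(abs(Q[:,1])<60e-3)&(Q[:,2]>.15)&(Q[:,2]<.30)&(Q[:,0]>-.08)&(Q[:,0]<.15)
    q=Q[m]*1e3;print(n,m.sum())
    for a in range(150,280,15):
        k=q[(q[:,2]>=a)&(q[:,2]<a+15)]
        if len(k):print(a,len(k),np.percentile(k[:,0],[5,50,95]).round(),np.percentile(k[:,1],[3,97]).round())
    i=np.argsort(-q[:,2])[:5];print(q[i].round())
    k=(abs(Q[:,2]-.085)<.02)&(Q[:,0]<-.09)&(Q[:,0]>-.18)&(abs(Q[:,1])<.03);print('knob',k.sum(),np.percentile(Q[k]*1e3,[3,50,97],axis=0).round(1))
    # deck limits
    k=(abs(Q[:,2]-.112)<.004);kk=k&(abs(Q[:,1])<.09)&(Q[:,0]<-.04)&(Q[:,0]>-.1);print('front x',np.percentile(Q[kk,0],2)*1e3)
    kk=k&(Q[:,0]>-.06)&(Q[:,0]<.05)&(Q[:,1]<0)&(Q[:,1]>-.13);print('right y',np.percentile(Q[kk,1],[1,99])*1e3)
    kk=k&(Q[:,0]>-.06)&(Q[:,0]<.05)&(Q[:,1]>0)&(Q[:,1]<.08);print('well left y',np.percentile(Q[kk,1],1)*1e3)
E
```

```text
top 471
150 28 [59. 62. 65.] [-55.  50.]
165 29 [56. 58. 61.] [-50.  53.]
180 34 [51. 53. 56.] [-55.  55.]
195 32 [46. 48. 50.] [-56.  56.]
210 98 [14. 40. 45.] [-50.  52.]
225 82 [12. 34. 39.] [-51.  53.]
240 118 [22. 28. 33.] [-57.  55.]
255 50 [18. 22. 26.] [-28.  22.]
[[ 17.  -0. 266.]
 [ 20.  -6. 266.]
 [ 19.  19. 264.]
 [ 22. -23. 264.]
 [ 22.  16. 264.]]
knob 95 [[-156.1  -11.    82.8]
 [-135.9   -0.7   90.3]
 [ -95.1    8.4  102.7]]
front x -70.7079145176319
right y [-99.81007819  -5.59223713]
well left y 3.929185797658559
side 213
150 18 [42. 48. 53.] [-48.  54.]
165 11 [36. 43. 48.] [-21.  54.]
180 13 [29. 36. 42.] [ 5. 55.]
195 16 [25. 31. 36.] [-51.  58.]
210 40 [11. 23. 31.] [-49.  57.]
225 42 [13. 23. 28.] [-37.  44.]
240 52 [20. 23. 30.] [-55.  57.]
255 21 [18. 20. 24.] [-20.  26.]
[[ 21. -15. 266.]
 [ 17.   5. 264.]
 [ 21.  24. 264.]
 [ 20. -12. 264.]
 [ 20.  17. 264.]]
knob 77 [[-159.5   -5.4   78.4]
 [-139.     3.8   88.1]
 [ -92.4   12.6   97.4]]
front x -74.35078787750942
right y [-97.99309178 -11.47547021]
well left y 13.14575608809092
```

Emit:
send_rows(
  deltas=[
    [[0,0,-0.05,0,0,0,-1],[0,0,-0.05,0,0,0,-1],[0,0,-0.02,0,0,0,-1]],
  ],
)

```text
time_s: 0.68
position: [0.1339, 0.5336, 0.3793]
tool_rot: [[-0.97, 0.243, 0.002], [0.243, 0.97, 0.004], [-0.001, 0.004, -1.0]]
ft_force: [0.1, 0.3, -0.9]
grip_width: 0.0321
gripper_force: 0.0
```

Top-view depth gives a lid slope of about 1.2 rad, with the lip top at z = 0.266. I'll move the closed fingers up and over, to behind the lid.

Emit:
send_rows(
  deltas=[
    [[0,0,0,0,0,-0.156,-1],[0,0,0,0,0,-0.156,-1],[-0.033,-0.04,0,0,0,0,-1],[-0.033,-0.04,0,0,0,0,-1],[-0.033,-0.04,0,0,0,0,-1],[-0.033,-0.04,0,0,0,0,-1],[-0.033,-0.04,0,0,0,0,-1],[-0.033,-0.04,0,0,0,0,-1],[-0.033,-0.04,0,0,0,0,-1],[-0.033,-0.04,0,0,0,0,-1],[-0.033,-0.04,0,0,0,0,-1],[-0.033,-0.04,0,0,0,0,-1]],
  ],
)

```text
time_s: 2.17
position: [0.4905, 0.1547, 0.3764]
tool_rot: [[-0.998, -0.066, 0.0], [-0.066, 0.998, 0.0], [-0.0, 0.0, -1.0]]
ft_force: [0.2, 0.5, 0.2]
grip_width: 0.0001
gripper_force: 0.0
```

Emit:
send_rows(
  deltas=[
    [[-0.033,-0.04,0,0,0,0,-1],[-0.033,-0.04,0,0,0,0,-1],[-0.033,-0.04,0,0,0,0,-1],[-0.033,-0.04,0,0,0,0,-1],[0,0,0,0,0,0,-1]],
  ],
)

```text
time_s: 2.8
position: [0.6335, 0.0024, 0.3741]
tool_rot: [[-0.998, -0.063, -0.003], [-0.063, 0.998, 0.0], [0.003, 0.0, -1.0]]
ft_force: [0.2, -0.7, -1.3]
grip_width: 0.0001
gripper_force: 0.0
```

Emit:
send_rows(
  deltas=[
    [[-0.035,-0.041,0,0,0,0,-1],[-0.036,-0.042,0,0,0,0,-1],[0,0,0.04,0,0,0,-1],[0,0,0.04,0,0,0,-1],[0,0,0.044,0,0,0,-1],[0,0,0,0,0,0,-1]],
  ],
)

```text
time_s: 3.55
position: [0.707, -0.0719, 0.2494]
tool_rot: [[-0.998, -0.067, -0.007], [-0.067, 0.998, 0.002], [0.007, 0.002, -1.0]]
ft_force: [0.5, 0.2, -0.2]
grip_width: -0.0001
gripper_force: 0.0
```

Emit:
send_rows(
  deltas=[
    [[0.02,0,0,0,0,0,-1],[0.015,0,0,0,0,0,-1],[0.011,0,0.001,0,0,0,-1],[0.011,0,0.001,0,0,0,-1],[0.01,0,0.006,0,0,0,-1],[0.01,0,0.007,0,0,0,-1],[0.009,0,0.008,0,0,0,-1],[0.008,0,0.009,0,0,0,-1],[0.007,0,0.01,0,0,0,-1],[0.006,0,0.01,0,0,0,-1],[0.005,0,0.011,0,0,0,-1],[0.004,0,0.011,0,0,0,-1]],
  ],
)

```text
time_s: 5.05
position: [0.5924, -0.0805, 0.1781]
tool_rot: [[-0.998, -0.066, 0.001], [-0.066, 0.998, -0.0], [-0.001, -0.0, -1.0]]
ft_force: [-0.2, 0.4, -0.2]
grip_width: -0.0
gripper_force: 0.0
```

```bash
python3 - <<'E'
from h import *
s=telemetry.observe();print(toP(s['position'])*1e3,s['ft_force'])
d=grab('side')
cv2.imwrite('pics/a1.png',cv2.resize(d['image'][115:255,225:385],(800,600))[:,:,::-1])
E
```

```text
[-37.48298698   2.94273553 178.14073089] [-0.19873256  0.37806262 -0.15491881]
```

View pics/a1.png

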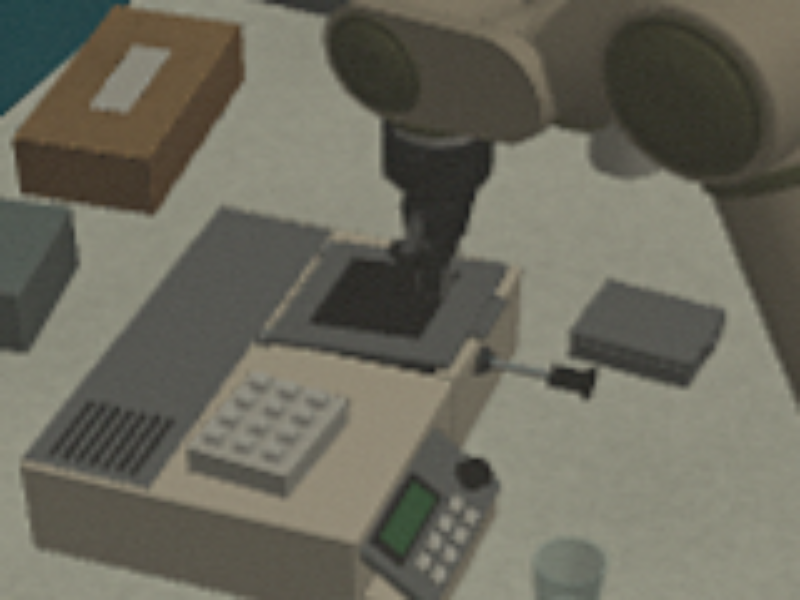

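The picture shows the lid nearly shut, resting on its tongue (front edge near (480,340)), with the knob still at rest at (575,380). I'll move to the front edge and press.

Emit:
send_rows(
  deltas=[
    [[0.012,0,0,0,0,0,-1],[0.013,0,0,0,0,0,-1],[0,0,0.007,0,0,0,-1],[0,0,0.005,0,0,0,-1],[0,0,0.004,0,0,0,-1],[0,0,0.003,0,0,0,-1]],
  ],
)

```text
time_s: 5.85
position: [0.5673, -0.0822, 0.1593]
tool_rot: [[-0.998, -0.066, -0.001], [-0.066, 0.998, -0.0], [0.001, -0.0, -1.0]]
ft_force: [-2.8, -0.5, 3.3]
grip_width: 0.0003
gripper_force: 1.9
```

Emit:
send_rows(
  deltas=[
    [[0,0,0.002,0,0,0,-1],[0,0,0.002,0,0,0,-1],[0,0,0.002,0,0,0,-1],[0,0,0.001,0,0,0,-1],[0,0,0,0,0,0,-1]],
  ],
)

```text
time_s: 6.48
position: [0.5675, -0.0822, 0.1523]
tool_rot: [[-0.998, -0.066, -0.0], [-0.066, 0.998, 0.0], [0.0, 0.0, -1.0]]
ft_force: [-1.2, 0.9, -0.3]
grip_width: 0.0001
gripper_force: 0.0
```

Emit:
send_rows(
  deltas=[
    [[0,0,0.0015,0,0,0,-1],[0,0,0.0015,0,0,0,-1],[0,0,0,0,0,0,-1],[0,0,0,0,0,0,-1]],
  ],
)

```text
time_s: 6.98
position: [0.5676, -0.0822, 0.1509]
tool_rot: [[-0.998, -0.066, 0.002], [-0.066, 0.998, -0.001], [-0.002, -0.001, -1.0]]
ft_force: [-3.6, 0.7, 10.7]
grip_width: -0.0003
gripper_force: 6.0
```

The force peaked and then dropped, and now there is hard contact at the shut height, so the tongue has snapped in. I'll lift, move over the knob and open.

Emit:
send_rows(
  deltas=[
    [[0,0,-0.02,0,0,0,-1],[0,0,-0.03,0,0,0,0.4],[0.04,-0.0015,0,0,0,0,0.4],[0.039,-0.0015,0,0,0,0,0.4],[0,0,0,0,0,0,0.4],[0,0,0,0,0,0,0.4]],
  ],
)

```text
time_s: 7.72
position: [0.4895, -0.0906, 0.1996]
tool_rot: [[-0.998, -0.066, 0.001], [-0.066, 0.998, -0.0], [-0.001, -0.0, -1.0]]
ft_force: [0.5, 0.5, -0.3]
grip_width: 0.06
gripper_force: 0.0
```

```bash
python3 - <<'E'
from h import *
s=telemetry.observe();print(s['position'],toP(s['position'])*1e3,s['grip_width'],s['ft_force'])
d=grab('side')
cv2.imwrite('pics/a2.png',cv2.resize(d['image'][150:250,260:380],(720,600),interpolation=cv2.INTER_CUBIC)[:,:,::-1])
P,U=cloud(d);Q=toP(P)*1e3
k=(abs(Q[:,1])<55)&(Q[:,0]<0)&(Q[:,0]>-65)&(Q[:,2]>105)&(Q[:,2]<150);print('lid z',k.sum(),np.polyfit(Q[k,0],Q[k,2],1),np.median(Q[k,2]))
for n,e,(u0,u1,v0,v1) in(('side',d,(325,352,192,214)),):
    g=e['image'][v0:v1,u0:u1].sum(2); v,u=np.nonzero(g<130)
    print(len(u),u.min()+u0,u.max()+u0,v.min()+v0,v.max()+v0)
    for w in([-156,0,85],[-161,0,85],[-130,0,85],[-85,0,85]): print(w,proj(d,toW(np.array(w)/1e3)))
E
```

```text
[ 0.4895292  -0.09061764  0.19961529] [-140.79937308   -0.28694378  199.61529288] 0.05999871973856185 [ 0.51247682  0.50824773 -0.31375719]
lid z 369 [2.58972302e-02 1.27149616e+02] 126.43688630877217
26 335 343 201 206
[-156, 0, 85] [[341.84754363 204.24204812]]
[-161, 0, 85] [[343.16869278 204.57614597]]
[-130, 0, 85] [[335.00543341 202.51164264]]
[-85, 0, 85] [[323.27173515 199.54356912]]
```

View pics/a2.png

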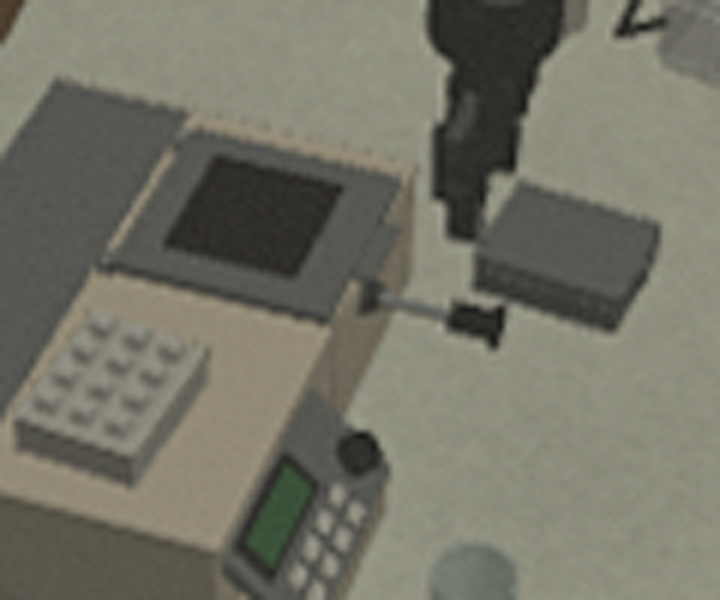

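The picture shows the lid flat (126.4 mm high, shut) and the knob at (475,322), where the frame predicts it. I'll descend and grip.

Emit:
send_rows(
  deltas=[
    [[0,0,0.03,0,0,0,0.4],[0,0,0.03,0,0,0,0.4],[0,0,0.03,0,0,0,0.4],[0,0,0.018,0,0,0,0.4],[0,0,0,0,0,0,0.4]],
  ],
  squeeze=40,
)

```text
time_s: 8.4
position: [0.4891, -0.0902, 0.0901]
tool_rot: [[-0.998, -0.067, -0.002], [-0.067, 0.998, 0.001], [0.002, 0.001, -1.0]]
ft_force: [0.0, -0.1, 0.4]
grip_width: 0.0601
gripper_force: 0.0
```

Emit:
send_rows(
  deltas=[
    [[0,0,0,0,0,0,-1],[0,0,0,0,0,0,-1],[0,0,0,0,0,0,-1],[0,0,0,0,0,0,-1]],
  ],
  squeeze=40,
)

```text
time_s: 8.9
position: [0.4895, -0.0918, 0.0923]
tool_rot: [[-0.998, -0.066, 0.002], [-0.066, 0.998, -0.003], [-0.002, -0.003, -1.0]]
ft_force: [-1.0, -7.6, 1.8]
grip_width: 0.0189
gripper_force: 39.1
```

Emit:
send_rows(
  deltas=[
    [[0.004,-0.0015,0,0,0,0,-1],[0.006,0,0,0,0,0,-1],[0.006,0,0,0,0,0,-1],[0.006,0,0,0,0,0,-1],[0.006,0,0,0,0,0,-1],[0.005,0,0,0,0,0,-1],[0.003,0,0,0,0,0,-1],[0,0,0,0,0,0,-1],[0,0,0,0,0,0,-1]],
  ],
)

```text
time_s: 10.02
position: [0.4543, -0.0945, 0.0923]
tool_rot: [[-0.998, -0.066, 0.004], [-0.066, 0.998, -0.001], [-0.004, -0.001, -1.0]]
ft_force: [6.0, 2.0, 4.6]
grip_width: 0.0187
gripper_force: 39.5
```

```bash
python3 - <<'E'
from h import *
s=telemetry.observe();print(s['position'],toP(s['position'])*1e3-toP([0.4895,-.0918,0])*1e3,s['grip_width'],s['ft_force'])
d=grab('side')
cv2.imwrite('pics/a3.png',cv2.resize(d['image'][175:225,300:367],(800,600),interpolation=cv2.INTER_CUBIC)[:,:,::-1])
for w in([-85,0,85],[-103,0,85],[-192,0,85],[-197,0,85],[-166,0,85]): print(w,proj(d,toW(np.array(w)/1e3)))
P,U=cloud(d);Q=toP(P)*1e3
k=(abs(Q[:,1])<55)&(Q[:,0]<0)&(Q[:,0]>-65)&(Q[:,2]>105)&(Q[:,2]<150);print('lid z',k.sum(),np.median(Q[k,2]))
E
```

```text
[ 0.45431745 -0.09448904  0.0922898 ] [-35.28341335  -0.35144614  92.28980284] 0.018739416139698695 [5.99336207 2.00566287 4.62290998]
[-85, 0, 85] [[323.27173515 199.54356912]]
[-103, 0, 85] [[327.9489367  200.72676582]]
[-192, 0, 85] [[351.39899829 206.65725915]]
[-197, 0, 85] [[352.73285125 206.9945042 ]]
[-166, 0, 85] [[344.49158601 204.91067589]]
lid z 360 126.19159753836054
```

View pics/a3.png

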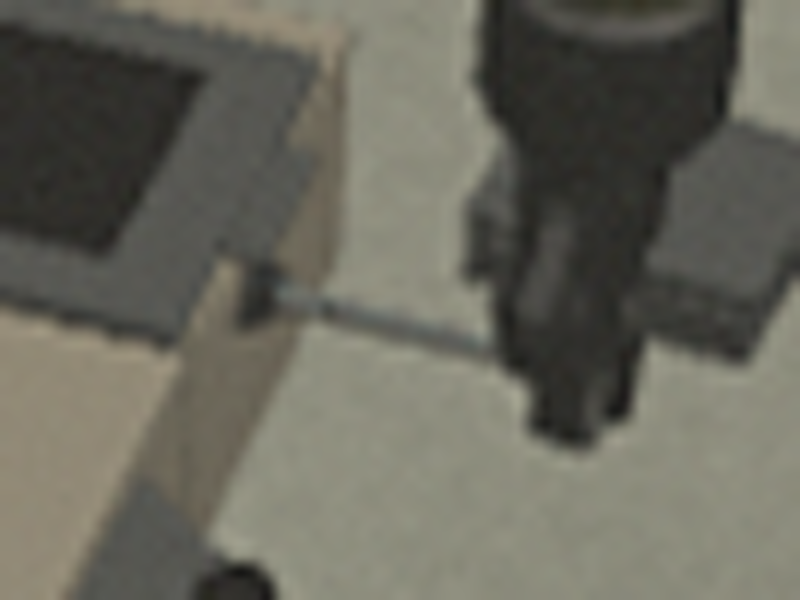

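The picture shows the rod drawn, with the bush mouth near (285,295) and a darker ring near (320,305) about where the first ring should be. The lid is still flat. Measured travel is 35.3 mm, so I'll nudge it a little further and hand in.

Emit:
send_rows(
  deltas=[
    [[0.0007,0,0,0,0,0,-1],[0,0,0,0,0,0,-1],[0,0,0,0,0,0,-1],[0,0,0,0,0,0,-1]],
  ],
)

```text
time_s: 10.58
position: [0.4537, -0.0945, 0.0923]
tool_rot: [[-0.998, -0.066, 0.004], [-0.066, 0.998, -0.001], [-0.004, -0.001, -1.0]]
ft_force: [6.0, 2.7, 4.4]
grip_width: 0.0185
gripper_force: 39.5
```

```bash
python3 - <<'E'
from h import *
r=[]
F=[]
for i in range(6):
    d=grab('side' if i<3 else 'top'); s=telemetry.observe(); r.append(toP(s['position'])[0]*1e3-toP([.4895,-.0918,0])[0]*1e3);F.append(s['ft_force'])
    if i<3:
        # darkness profile along the rod, 1st ring
        X=np.arange(-132,-80,2.)
        px=proj(d,toW(np.c_[X,0*X,0*X+85]/1e3)).astype(np.float32)
        g=cv2.remap(d['image'].sum(2).astype(np.float32),px[None,:,0],px[None,:,1],1)[0]
        print(dict(zip(X.astype(int).tolist(),g.round().astype(int).tolist())))
print(np.round(r,2),np.mean(F,0),s['gripper_force'],s['grip_width'])
E
```

```text
{-132: 288, -130: 294, -128: 295, -126: 290, -124: 285, -122: 279, -120: 282, -118: 286, -116: 290, -114: 291, -112: 291, -110: 288, -108: 284, -106: 276, -104: 267, -102: 257, -100: 249, -98: 265, -96: 291, -94: 291, -92: 288, -90: 286, -88: 284, -86: 249, -84: 205, -82: 181}
{-132: 288, -130: 292, -128: 294, -126: 290, -124: 286, -122: 280, -120: 280, -118: 283, -116: 288, -114: 291, -112: 289, -110: 286, -108: 288, -106: 283, -104: 271, -102: 259, -100: 249, -98: 264, -96: 292, -94: 290, -92: 283, -90: 280, -88: 277, -86: 245, -84: 201, -82: 175}
{-132: 291, -130: 294, -128: 295, -126: 291, -124: 282, -122: 274, -120: 280, -118: 287, -116: 293, -114: 295, -112: 294, -110: 289, -108: 283, -106: 278, -104: 273, -102: 262, -100: 250, -98: 267, -96: 295, -94: 292, -92: 284, -90: 280, -88: 277, -86: 247, -84: 208, -82: 182}
[-35.86 -35.87 -35.86 -35.87 -35.87 -35.85] [6.69511405 2.76564054 4.39437886] 39.510878920555115 0.018435984754499937
```

```bash
python3 -c "
from rig import env
print(env.close_job())"
```

```text
the job is handed in; nothing more can be done
None
```

The lid is shut with its tongue snapped in, and the job is handed in with the gripper still holding the knob. By arm travel the rod is drawn 35.9 mm, against 36 mm for the second ring; no verdict came back.

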